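# Set the charging hub's timer wheel and start it

### The arm

A 6-joint arm with a two-finger parallel gripper is mounted at the origin on the work surface. World frame = base frame: x ahead of the robot, y to its left, z up, the work surface at z = 0. Lengths are in m, angles in rad, forces in N, time in s.
With the tool pointing down it reaches from about 0.275 to 0.85 m from the base axis. Payload 5.2 kg.
Tool frame: the origin (TCP) lies between the finger pads; the fingertips stand 19 mm ahead of it and the grasp point (between the pads) is the TCP; z points along the fingers, y is the direction in which the jaws open and shut (so a half turn about z gives the same grasp; the last joint's range is limited). The gripper opens to 85 mm and grips with 20 to 120 N. Pads are 22 mm wide; open, the fingers measure 114 mm over their backs; the gripper's body (76 mm by 85 mm) begins 54 mm behind the grasp point. The pads swing forward as they close: fully open they stand 13 mm farther back than shut.
Start: joints at [-1.334, 0.259, 1.535, -0, 1.348, -0.203], TCP at [0.234, -0.498, 0.25] pointing down, gripper open.
Joint ranges: [-3.14, 3.14], [-0.91, 2.08], [0.19, 2.58], [-1.22, 4.36], [0.22, 2.71], [-3.12, 3.12]. Speed limits (rad/s): [2.57, 2.57, 3.14, 3.14, 3.14, 3.14].

### API

Orientations are given as [roll, pitch, yaw] about the fixed x, y, z axes, in that order (R = Rz(yaw) Ry(pitch) Rx(roll)).
In Python, from station import arm gives the robot as it stands. Calls block until the motion is done:
- arm.movep(position, orientation): joint-space move of the TCP to a pose.
- arm.move_linear(position, rate=0.15, rot=None): straight line of the TCP; rot=None keeps the orientation; rate is the mean speed in m/s.
- arm.move_j(angles): joint-space move.
- arm.command_gripper(opening, force=None): finger opening in m; force is the grip in N (None keeps the last); returns when the fingers have stopped.
- arm.dwell(seconds).
- arm.solve_ik(position, orientation): joint angles nearest the present ones, or None.
- arm.sense(): the state.
- arm.capture(name): name is "scene" or "top" or "wrist"; returns the picture (400x640x3 uint8, red, green, blue); there is no depth.
- arm.calibration(name): a dict with "fx", "fy", "cx", "cy" (pixels), "R" (3x3) and "t" (3): a world point X has camera coordinates R X + t. Camera axes: x right, y down, z forward; pixel columns grow to the right and rows downward; lengths in m; the calibration is good to about 2 mm. The wrist camera is an equidistant fisheye: a pixel r from the principal point sees the ray r / f radians off the axis. A picture is of the moment at which its call begins: read the wrist's pose just before it. calibration takes no time and is no camera call; for the wrist camera it gives the pose at the moment of the call.
A pose or a line that the arm cannot do raises arm.Unreachable and nothing moves.
- arm.job_done(): hands the job in, once; it reports no verdict.
The state is a dict: "t": time; "joint_positions": joint angles; "qd": joint speeds; "joint_torque": joint torques, N m; "position": TCP position; "tool_rot": TCP orientation; "force": force on the tool from outside, world axes, zero at the start; "wrist_torque": the same for the moment, N m; "finger_gap": finger opening in m.
Only numpy, scipy, OpenCV 4.12 (cv2) and the standard library are available. Lean on these libraries where they do the work, as an engineer would, in place of code of your own. Each camera call takes 0.05 s, during which the arm holds its last target.

### The job

Set the charging hub's timer: with a fingertip, flick the edge of its finned thumbwheel clockwise (seen from above), click by click, until the red fin has clicked in at the white pointer, and never run it past the pointer. Only then press the green start button all the way down, let it come back up, and draw the hand clear. Do not grasp or lift anything, and leave the other things on the table where they are.

Things in the scene. Friction and masses are not known exactly. Their poses are not given: they have to be found in the camera images.
- hub: low putty-coloured charging hub fixed to the table, a box 220 (its x) x 100 (its y) x 45 mm high; origin on the wheel's vertical axis, at table height; the box reaches from 50 mm behind the origin to 170 mm ahead along its own +x. On its top: the thumbwheel about the origin, a white pointer on the wheel's +x side, and the green button 130 mm along +x. Its yaw varies.
- wheel (a joint): thumbwheel's rotation, rad, growing clockwise seen from above; 0 with the red fin at the white pointer, negative while short of it. It clicks every 45 degrees (0.785 rad): a spring catch pulls it to the nearest click, so a push past half a click finishes by itself and a shorter one springs back. It starts 2 to 4 clicks short (once in a great while caught half-way between two); stops at -3.6 and +2.0.
- wheel_centre (a point): centre of the thumbwheel's top face, on its vertical axis, 71 mm above the table. A dark disc of 36 mm radius with 8 fins on its edge, 45 degrees apart, seven pale and one red (a red stripe on the disc points to it); at rest one fin always lines up with the pointer. About 3 N at a fin's end turns it over a click.
- red_fin (a point): outer end of the red fin, top edge; turns with the wheel. All fins: 8 mm thick, 22 mm high (from 49 to 71 mm above the table), reaching out to 62 mm from the axis, so they overhang the box's long sides by 12 mm; the gaps between them are about 35 mm wide at 55 mm from the axis
- pointer (a point): tip of the white pointer arrow, on a dark plate on top of the hub, 68 mm from the wheel's axis along the hub's +x and 47 mm above the table; the red fin must stand in line with it
- start (a joint): travel of the green start button, m: 0 up, 0.006 fully down; a spring (about 5 N when fully down) brings it back up
- start_top (a point): centre of the top of the round green start button (38 mm diameter, in a dark collar of 54 mm), 67 mm above the table; it is pressed straight down
- pencil_mug: bystander: clear mug with pencils in it, 80 mm across, about 175 mm high; origin at the centre of its underside
- mouse: bystander: black computer mouse, 105 x 60 x 34 mm; origin at the centre of its underside
- note_block: bystander: yellow and blue block of sticky notes, 76 x 76 x 22 mm; origin at the centre of its underside
- board_eraser: bystander: blue and grey whiteboard eraser, 100 x 50 x 34 mm; origin at the centre of its underside
- stapler: bystander: dark stapler with a blue top, 130 x 32 x 55 mm; origin at the centre of its underside
- calculator: bystander: grey pocket calculator, 130 x 78 x 15 mm, lying flat; origin at the centre of its underside
- glue_stick: bystander: white and orange glue stick standing upright, 28 mm across, 95 mm high; origin at the centre of its underside

How it is judged:
By the outcome, as a careful person would: the job done as asked, in the order asked, and still so for the second after the job is handed in, with the robot touching nothing.
It also fails if it takes over 54 s, if anything falls off the work surface, if the arm or the gripper's body presses on something with over 40 N, if the wrist force passes 120 N, or if a joint passes its speed limit or range.

## Working session

There is one attempt and no reset: what is moved stays moved. The work goes in short steps, each a Python script; the robot and the scene stay as the last script left them, time stands still between calls to the robot, and variables do not carry over. Pictures are saved under pics/ and viewed, and the job is handed in when it is done.

```bash
mkdir -p pics; ls; python3 - <<'E'
from station import arm
import cv2,numpy as np
for n in ["scene","top"]:
    im=arm.capture(n); cv2.imwrite(f"pics/{n}0.png",im[:,:,::-1]); c=arm.calibration(n); print(n,c)
s=arm.sense(); print(s)
E
```

```text
pics
scene {'fx': 475.19146263638015, 'fy': 475.19146263638015, 'cx': 317.764536430677, 'cy': 197.01651740045062, 'R': array([[ 0.50826433,  0.86117484, -0.00672807],
       [ 0.62075798, -0.37176332, -0.69025471],
       [-0.59693124,  0.34665535, -0.72353519]]), 't': array([-0.31220095, -0.2885857 ,  1.71280273])}
top {'fx': 466.2728760597751, 'fy': 466.2728760597751, 'cx': 323.1212488146649, 'cy': 200.22937074092508, 'R': array([[ 0.07901925, -0.99687249, -0.00109776],
       [-0.97442055, -0.07700705, -0.21112677],
       [ 0.21038193,  0.01775275, -0.97745807]]), 't': array([-0.0016837 ,  0.60765122,  1.02110101])}
{'t': 0.1, 'joint_positions': array([-1.33382423e+00,  2.59269332e-01,  1.53597644e+00, -1.09962942e-06,
        1.34799486e+00, -2.02787077e-01]), 'qd': array([ 0.00070765, -0.00194632, -0.00310875,  0.00020569,  0.00024751,
        0.00031477]), 'joint_torque': array([ 2.36927699e-03, -4.46972573e+01, -2.91245413e+01, -1.58911730e-04,
        6.27018220e-03,  2.90687240e-05]), 'position': array([ 0.23406821, -0.4972181 ,  0.2495571 ]), 'tool_rot': array([-3.13997822e+00, -3.30853905e-04,  4.39759148e-01]), 'force': array([ 0.450513  , -0.27989047,  0.23010321]), 'wrist_torque': array([-0.03447207,  0.07135041, -0.03602388]), 'finger_gap': 0.0855401762815395}
```

View pics/scene0.png

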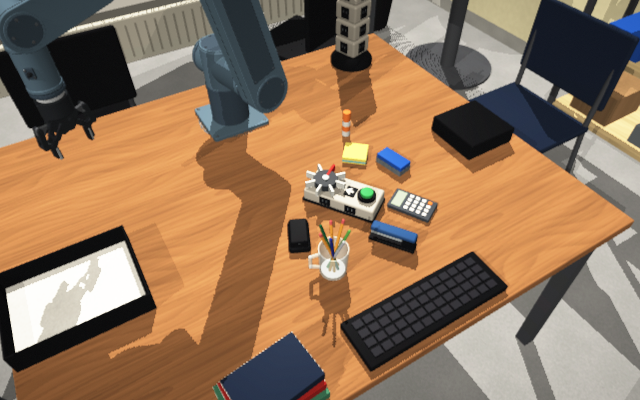

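View pics/top0.png

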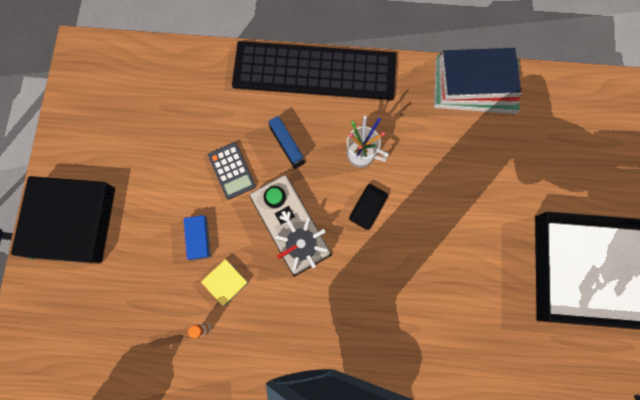

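The top view shows the wheel near pixel (301,243), the green button at (275,196), the pointer at about (284,214), and the red fin pointing left and down to (280,257).

```bash
cat > h.py <<'E'
import numpy as np,cv2
from station import arm
def ray(c,u,v):
    d=np.array([(u-c['cx'])/c['fx'],(v-c['cy'])/c['fy'],1.]); R=np.array(c['R']); return -R.T@c['t'], R.T@d
def onz(c,u,v,z):
    o,d=ray(c,u,v); return o+d*(z-o[2])/d[2]
def proj(c,X):
    p=np.array(c['R'])@X+c['t']; return np.array([c['cx']+c['fx']*p[0]/p[2],c['cy']+c['fy']*p[1]/p[2]])
def green(im):
    h=cv2.cvtColor(im,cv2.COLOR_RGB2HSV); return cv2.inRange(h,(50,120,60),(80,255,255))
def red(im):
    h=cv2.cvtColor(im,cv2.COLOR_RGB2HSV); return cv2.inRange(h,(0,170,90),(6,255,255))|cv2.inRange(h,(174,170,90),(180,255,255))
E
python3 - <<'E'
from h import *
for n in ["scene","top"]:
    im=cv2.imread(f"pics/{n}0.png")[:,:,::-1].copy(); c=arm.calibration(n)
    for nm,f,z in(("g",green,.067),("r",red,.071)):
        k,l,st,ce=cv2.connectedComponentsWithStats(f(im))
        for i in range(1,k):
            if st[i,4]>8: print(n,nm,st[i],ce[i].round(1),onz(c,*ce[i],z).round(4))
    (u,v)=(301,243) if n=="top" else (325,180)
    if n=="top": print(onz(c,u,v,.071))
    x0,y0=(230,160) if n=="top" else (280,140)
    cv2.imwrite(f"pics/{n}0c.png",cv2.resize(im[y0:y0+130,x0:x0+130,::-1],None,fx=4.5,fy=4.5,interpolation=cv2.INTER_CUBIC))
E
```

```text
scene g [360 188  14  11 127] [366.4 193. ] [0.6166 0.1597 0.067 ]
scene g [320 225   8  17  22] [323.3 232.6] [ 0.6782 -0.0204  0.067 ]
scene g [344 231   6   9  14] [346.6 234.6] [0.7154 0.0288 0.067 ]
scene r [327 165   8  10  34] [331.2 168.7] [0.4828 0.1248 0.071 ]
scene r [298 380  29  20 222] [313.8 390.8] [ 1.0254 -0.2515  0.071 ]
scene r [218 383  11  17  40] [223.  391.6] [ 0.933  -0.4103  0.071 ]
top g [352 122   7  16  22] [355.1 129.3] [ 0.7854 -0.0166  0.067 ]
top g [265 187  18  18 239] [273.8 195.6] [0.6073 0.1617 0.067 ]
top r [475  97  44   4  83] [502.1  98.7] [ 0.8903 -0.3673  0.071 ]
top r [277 245  20  14  74] [285.6 251.9] [0.4787 0.1212 0.071 ]
[0.50156355 0.08837983 0.071     ]
```

View pics/top0c.png

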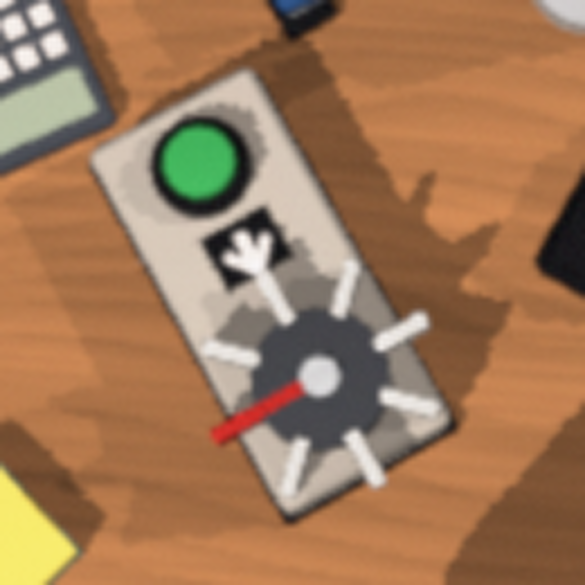

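View pics/scene0c.png

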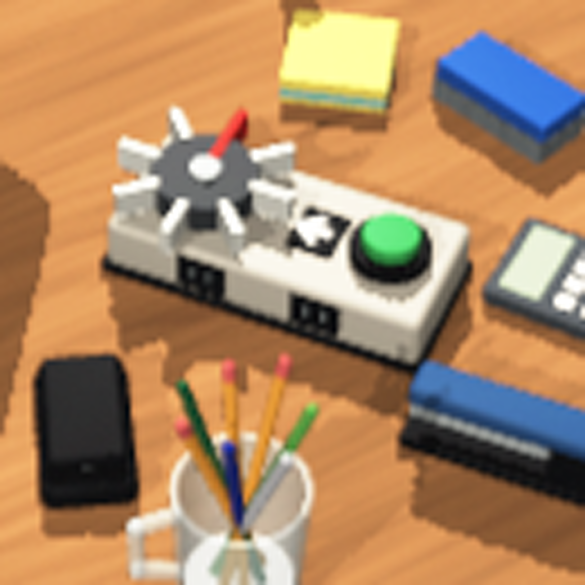

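```bash
python3 - <<'E'
from h import *
a=arm.calibration("top");b=arm.calibration("scene")
def tri(p,q):
    A=[];B=[]
    for c,x in((a,p),(b,q)):
        o,d=ray(c,*x); d/=np.linalg.norm(d); P=np.eye(3)-np.outer(d,d);A.append(P);B.append(P@o)
    return np.linalg.lstsq(np.vstack(A),np.hstack(B),rcond=None)[0]
print("cap",tri((300.9,243.6),(326.2,176.9)))
print("btn top",tri((273.8,195.6),(280+391/4.5,140+238/4.5)))
print("red tip",tri((230+216/4.5,160+436/4.5),(280+241/4.5,140+114/4.5)))
W=onz(a,300.9,243.6,.073);B=onz(a,273.8,195.6,.067);print(W,B,np.hypot(*(B-W)[:2]),np.degrees(np.arctan2(*(B-W)[1::-1])))
P=onz(a,230+248/4.5,160+252/4.5,.047);r=onz(a,230+216/4.5,160+436/4.5,.071)
for q in(P,r): print(q,np.hypot(*(q-W)[:2]),np.degrees(np.arctan2(*(q-W)[1::-1])))
E
```

```text
cap [0.50194906 0.09166828 0.06885403]
btn top [0.61008985 0.16440566 0.05864009]
red tip [0.46760927 0.13991441 0.06520632]
[0.49995193 0.08836799 0.073     ] [0.60737924 0.16164525 0.067     ] 0.13003917113568786 34.29829586986342
[0.56487769 0.13268985 0.047     ] 0.07861159673846804 34.31957548237778
[0.46615009 0.13732498 0.071     ] 0.05949245267893457 124.6227266813175
```

The red fin stands 90° short, which is 2 clicks. Next I'll close the hand, hover, and cross-check with the wrist camera.

```bash
cat >> h.py <<'E'
Y=np.radians(34.3)
W=np.array([0.5005,0.0893])
def pose(a,r,z):  # a: hub angle deg of finger
    f=Y+np.radians(a); return [W[0]+r*np.cos(f),W[1]+r*np.sin(f),z],[np.pi,0,f-np.pi/2]
E
python3 - <<'E'
from h import *
arm.command_gripper(0.0)
p,o=pose(112.5,.066,.17)
print(arm.solve_ik(p,o)); arm.movep(p,o)
c=arm.calibration("wrist");im=arm.capture("wrist");cv2.imwrite("pics/w1.png",im[:,:,::-1])
np.save("w1.npy",np.hstack([np.array(c['R']),np.array(c['t'])[:,None]]));print(c['fx'],c['cx'],c['cy'])
s=arm.sense();print(s['t'],s['position'],s['tool_rot'],s['force'],s['finger_gap'])
E
```

```text
[ 3.27317559e-02  1.76696096e-01  1.85285939e+00 -4.44089210e-16
  1.11203716e+00  6.12181068e-01]
309.70691628693146 317.5307443683605 204.41347982227325
3.275 [0.44574725 0.12473703 0.17008635] [ 3.14120461e+00 -7.65425600e-05  9.90032670e-01] [ 0.0915185  -0.06695919 -0.2350153 ] -9.091688591940849e-05
```

View pics/w1.png

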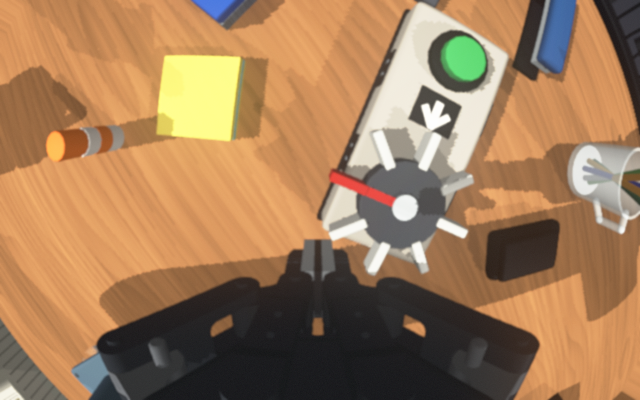

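The wrist view shows the cap at (404,207), the button at (463,59) and the red tip at (331,176). The red fin is two fins counter-clockwise of the one at the pointer.

```bash
cat >> h.py <<'E'
def wz(M,f,cx,cy,u,v,z):
    d=np.array([u-cx,v-cy]);r=np.hypot(*d);t=r/f
    d=np.array([*(d/r*np.sin(t)),np.cos(t)]);R=M[:,:3];o=-R.T@M[:,3];d=R.T@d
    return o+d*(z-o[2])/d[2]
E
python3 - <<'E'
from h import *
M=np.load("w1.npy");k=(309.707,317.53,204.41)
im=cv2.imread("pics/w1.png")[:,:,::-1].copy()
for n,f in(("g",green),("r",red)):
    q,l,st,ce=cv2.connectedComponentsWithStats(f(im)); i=1+np.argmax(st[1:,4]);print(n,st[i],ce[i])
w=wz(M,*k,404,207,.073);b=wz(M,*k,463.5,58,.067);r=wz(M,*k,331,175,.071)
print(w,b,r)
for q in(b,r): print(np.hypot(*(q-w)[:2]),np.degrees(np.arctan2(*(q-w)[1::-1])))
E
```

```text
g [ 443   36   43   45 1464] [464.14754098  57.83333333]
r [330 170  64  35 583] [359.03773585 187.08233276]
[0.50267508 0.09198241 0.073     ] [0.60802776 0.16481944 0.067     ] [0.46890718 0.14247027 0.071     ]
0.12807973601446135 34.65858042848881
0.06073957178466404 123.77587508138025
```

```bash
sed -i 's/^W=.*/W=np.array([0.5015,0.0905])/' h.py; cat >> h.py <<'E'
def go(a,r,z,rate):
    p,o=pose(a,r,z); arm.move_linear(p,rate=rate,rot=o)
    s=arm.sense(); f=Y+np.radians(a); F=np.array(s['force']); 
    print(f"a{a:.1f} z{s['position'][2]:.3f} t{s['t']:.2f} Fx_tan_cw {F[0]*np.sin(f)-F[1]*np.cos(f):.1f} rad {F[0]*np.cos(f)+F[1]*np.sin(f):.1f} z {F[2]:.1f}",flush=True)
    return F
def click(end=66):
    go(112.5,.066,.17,.2)
    for z in(.095,.074):
        F=go(112.5,.066,z,.1)
        if np.linalg.norm(F)>8: print("abort");return
    for a in np.linspace(112.5,end,8)[1:]: 
        F=go(a,.066,.074,.05)
        if np.linalg.norm(F)>15: print("high force");return
    arm.dwell(.3)
    go(end,.085,.074,.08); go(end,.085,.17,.2); 
E
python3 - <<'E'
from h import *
click()
arm.move_linear(pose(90,.12,.2)[0],rate=.2)
im=arm.capture("top");cv2.imwrite("pics/t2.png",cv2.resize(im[160:290,230:360,::-1],None,fx=4,fy=4))
c=arm.calibration("wrist");im=arm.capture("wrist");cv2.imwrite("pics/w2.png",im[:,:,::-1]);print(arm.sense()['t'])
E
```

```text
a112.5 z0.170 t3.52 Fx_tan_cw -0.8 rad 0.2 z 0.1
a112.5 z0.095 t4.42 Fx_tan_cw -0.2 rad -0.7 z 0.1
a112.5 z0.074 t4.78 Fx_tan_cw 0.1 rad 0.3 z -0.3
a105.9 z0.075 t5.08 Fx_tan_cw -0.4 rad 1.0 z 0.3
a99.2 z0.074 t5.38 Fx_tan_cw -0.9 rad 0.7 z 0.5
a92.6 z0.074 t5.68 Fx_tan_cw -1.1 rad 1.0 z 0.2
a85.9 z0.074 t5.98 Fx_tan_cw -1.9 rad 0.9 z 1.2
a79.3 z0.074 t6.28 Fx_tan_cw -5.5 rad 1.0 z 2.9
a72.6 z0.074 t6.58 Fx_tan_cw -0.7 rad 0.2 z -0.1
a66.0 z0.074 t6.88 Fx_tan_cw 0.0 rad -0.8 z 0.2
a66.0 z0.074 t7.57 Fx_tan_cw 0.1 rad -0.4 z -0.2
a66.0 z0.169 t8.20 Fx_tan_cw -0.6 rad -0.6 z -1.2
8.7583
```

View pics/w2.png

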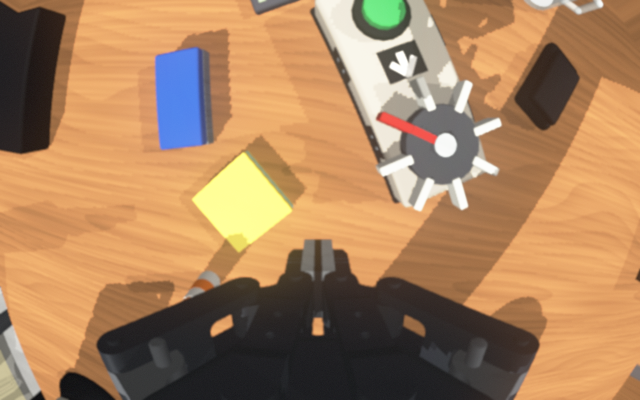

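View pics/t2.png

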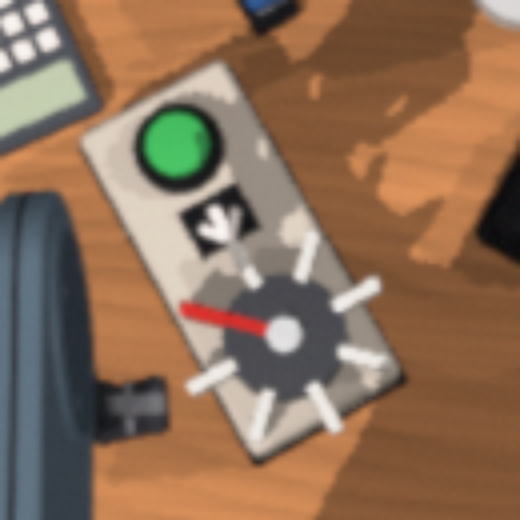

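The wheel moved exactly one click. The red fin tip, at (186,309) in the crop, is now one fin counter-clockwise of the pointer, and the wheel snapped over between 79° and 73°. I'll repeat the same stroke, ending at 68°.

```bash
python3 - <<'E'
from h import *
click(68)
arm.move_linear(pose(90,.12,.2)[0],rate=.2)
arm.dwell(.3)
im=arm.capture("top");cv2.imwrite("pics/t3.png",cv2.resize(im[160:290,230:360,::-1],None,fx=4,fy=4))
c=arm.calibration("wrist");im=arm.capture("wrist");cv2.imwrite("pics/w3.png",im[:,:,::-1]);print(arm.sense()['t'])
E
```

```text
a112.5 z0.170 t9.72 Fx_tan_cw 0.1 rad 0.4 z -0.2
a112.5 z0.095 t10.62 Fx_tan_cw -0.0 rad -1.2 z 0.4
a112.5 z0.074 t10.97 Fx_tan_cw 0.5 rad -0.2 z 0.1
a106.1 z0.075 t11.28 Fx_tan_cw 0.2 rad -0.2 z -0.3
a99.8 z0.074 t11.57 Fx_tan_cw -1.2 rad -0.3 z 0.9
a93.4 z0.074 t11.88 Fx_tan_cw -0.8 rad 0.3 z 0.9
a87.1 z0.074 t12.18 Fx_tan_cw -1.7 rad 1.2 z 1.1
a80.7 z0.074 t12.47 Fx_tan_cw -4.7 rad 0.9 z 3.2
a74.4 z0.074 t12.78 Fx_tan_cw 0.4 rad -0.3 z 0.3
a68.0 z0.074 t13.07 Fx_tan_cw 0.1 rad -0.1 z 0.2
a68.0 z0.074 t13.76 Fx_tan_cw -1.5 rad -0.0 z 0.0
a68.0 z0.169 t14.39 Fx_tan_cw 0.4 rad 0.4 z -0.2
15.2417
```

View pics/w3.png

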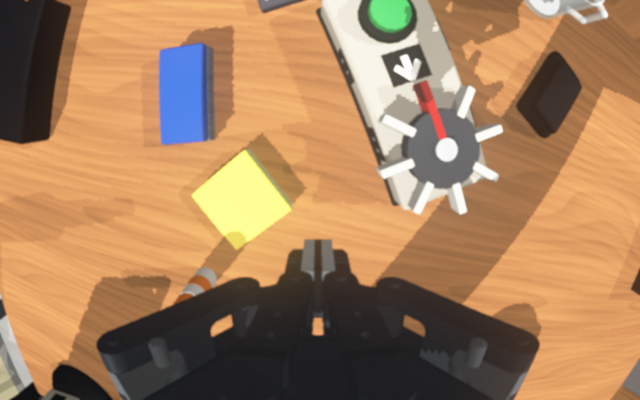

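View pics/t3.png

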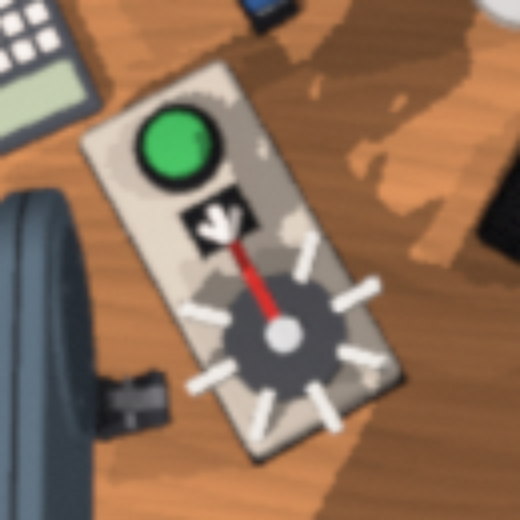

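The red fin is now in line with the pointer, with its tip at (237,247) and the arrow at (225,230). Next is the button.

```bash
python3 - <<'E'
from h import *
B=np.array([.608,.163]);o=[np.pi,0,Y]
arm.movep([*B,.16],o)
arm.move_linear([*B,.094],rate=.1)
z=.094
while z>.071:
    z-=.0015 if z<.0875 else .003
    arm.move_linear([*B,z],rate=.03); arm.dwell(.1)
    s=arm.sense();F=s['force'];print(round(z,4),s['position'][2].round(4),F.round(1),round(s['t'],2),flush=True)
    if abs(F[2])>16: break
im=arm.capture("scene");cv2.imwrite("pics/s4.png",cv2.resize(im[130:240,270:430,::-1],None,fx=4.5,fy=4.5))
arm.dwell(.3)
arm.move_linear([*B,.16],rate=.08)
print(arm.sense()['t'])
E
```

```text
0.091 0.0913 [ 0.2 -0.5  0.5] 17.15
0.088 0.0879 [-0.3 -0.9 -0.7] 17.5
0.085 0.0853 [ 0.9 -0.3  2.2] 17.85
0.0835 0.0838 [ 1.9 -0.2  2.1] 18.2
0.082 0.0822 [2.6 0.7 3. ] 18.55
0.0805 0.0807 [1.8 0.6 4.7] 18.9
0.079 0.08 [-0.2  0.6  9.3] 19.25
0.0775 0.0799 [-2.9 -0.6 17.6] 19.6
21.1333
```

View pics/s4.png

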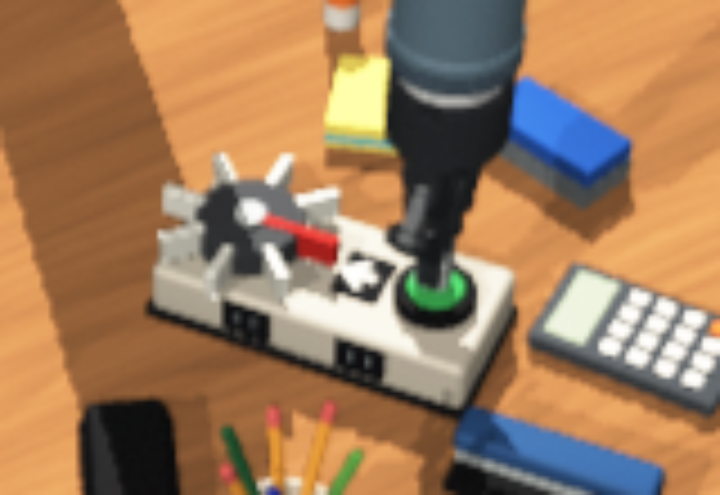

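The button bottomed out: the tip stopped at TCP z 0.080 while the force rose sharply from 5 to 17 N. In the picture the green cap is sunk to its collar. Now I'll draw clear and check.

```bash
python3 - <<'E'
from h import *
arm.move_linear([.42,.0,.28],rate=.2)
arm.movep([.30,-.30,.28],[np.pi,0,Y])
arm.dwell(.3)
a=arm.capture("scene")[110:250,270:430,::-1];b=arm.capture("top")[110:310,180:390,::-1]
cv2.imwrite("pics/f.png",np.hstack([cv2.resize(a,(400,350)),cv2.resize(b,(400,350))]))
s=arm.sense();print(s['t'],s['position'],s['force'])
E
```

```text
24.2917 [ 0.30031697 -0.2996293   0.28006515] [ 0.14941025 -0.06735205  0.67255111]
```

View pics/f.png

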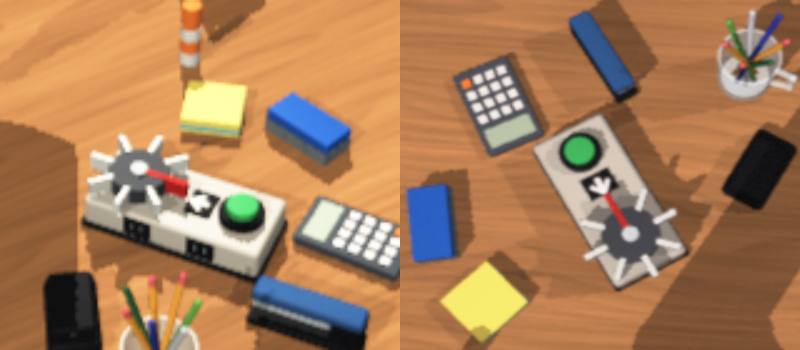

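The red fin is at the pointer, the button is back up, the bystanders haven't moved and the hand is clear.

```bash
python3 -c "
from station import arm
arm.job_done()"
```

```text
the job is handed in; nothing more can be done
```

The timer is set and started, and I handed the job in with the clock at about 24 s of the 54 s allowed.

- **Wheel:** It started 2 clicks short. I flicked it clockwise one click at a time with the closed fingertips, at most about 6 N. After the second flick, the top and wrist pictures showed the red fin in line with the white pointer, and it never went past.
- **Button:** I then pressed the green button until it stopped moving, after about 6 mm of travel, with the force rising to about 17 N. I let it come back up and moved the hand away.
- **Last checks:** The final scene and top pictures show the red fin at the pointer, the button up and the bystanders where they were by eye. The hand is clear and the wrist force is near zero.
- **Disagreement:** The cameras placed the wheel centre up to about 4.5 mm apart. I used an average, and both flicks and the press landed as intended.

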